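# Lock the hold-down stud in the jig's T-slot

## Task

Take the red-handled T-stud out of its wooden stand, drop its T-head through the yellow-marked entry window of the aluminium T-slot rail and slide it along the slot until you feel its head meet the hidden stop. There give it a quarter turn clockwise (seen from above) until it locks, so that its flange sits on the rail over the edge of the wooden workpiece, and let go. Work gently, by feel: do not force the stud against the rail, and leave the jar and the marker where they are.

Things in the scene. Friction and masses are not known exactly. Their poses are not given: they have to be found in the camera images.
- rail: T-slot jig fixed to the table: plywood base 225x130x12 mm with a hollow aluminium rail 185 mm long, 38 mm wide, its top 37 mm above the table; a wooden workpiece lies on the base beside the rail's -y side, its top 1 mm below the rail's. Origin on the table under the entry window's centre; x along the slot from the window towards the locking station, y across it, z up. All rigid
- window (a point): centre of the entry window, level with the rail's top; axes as the rail's. An opening 34 mm long (x) and 14 mm wide (y) with a yellow line on either side, for the T-head to drop through, lengthwise. From x = 17 mm on it narrows to the slit
- slit (a point): a point on the slit at rail-top height, 80 mm along +x from the window's centre; axes as the rail's. The slit is 10 mm wide between lips 7 mm thick; under them runs a channel 14 mm wide and 14 mm high, too narrow for the head to turn. Hidden in it lies the locking station, its place unknown: the stud's axis is 50 to 110 mm from the window's centre when the head bears on its rigid end stop
- stud_grip (a point): centre of the loose stud's red handle, an upright flat bar 40 mm long (x), 12 mm thick (y), 40 mm high; z is the stud's axis, up. The stud weighs about 150 g and is 69 mm tall; below the handle come a black neck (18 mm diameter), the flange, the shank (6 mm diameter) and the T-head
- stud_flange (a point): centre of the underside of the stud's flange (52 mm diameter, 4 mm thick, steel over a rubber washer that gives about 1 mm), 32 mm below the handle's centre. With the flange on the rail, the head has 4 mm of air up to the lips and 4 mm down to the channel's floor; slide and turn it with the flange 1 to 3 mm above the rail or resting lightly
- stud_head (a point): centre of the T-head, 46 mm below the handle's centre: 24 mm long with round ends (along the handle, x), 11 mm wide, 6 mm thick. At the station, touching the end stop or up to 1 mm short of it, the head can turn clockwise (from above) by 90 degrees; the pocket stops it at 90 to 100; counter-clockwise it is blocked. Once turned it can be neither slid nor lifted out
- stud: the stud as a whole (see its points); origin at the centre of the head's underside, 49 mm below the handle's centre; axes as the handle's
- stand: fixed wooden block 84x70x28 mm in whose pocket (30x15 mm, 22 mm deep, long along its x axis) the stud hangs by its flange; origin at the centre of its underside
- jar: jar of screws with a blue lid, 66 mm diameter, 88 mm tall, loose; origin at the centre of its underside; to be left alone
- marker: marker pen, 132x18x17 mm, lying loose; origin at the centre of its underside; to be left alone
Things that resemble listed ones, but are neither listed nor needed, are in the scene too. What is shaped like the stud but green or purple is not meant.

How it is judged:
By the outcome, as a careful person would: the job done as asked, in the order asked, and still so for the second after the job is handed in, with the robot touching nothing.
It also fails if it takes over 51 s, if anything falls off the work surface, if the arm or the gripper's body presses on something with over 40 N, if the wrist force passes 120 N, or if a joint passes its speed limit or range.

## Robot

A 7-joint arm with a two-finger parallel gripper is mounted at the origin on a cart in front of the work surface, level with it; the furniture and walls round the work are solid. World frame = base frame: x ahead of the robot, y to its left, z up, the work surface at z = 0. Lengths are in m, angles in rad, forces in N, time in s.
With the tool pointing down it reaches from about 0.425 to 0.925 m from the base axis. Payload 6.8 kg.
Tool frame: the origin (TCP) lies midway between the tips of the shut fingers; the grasp point (between the pads) lies 19 mm behind it; z points along the fingers, y is the line along which they close (so a half turn about z gives the same grasp; the last joint's range is limited). The gripper opens to 85 mm and grips with 20 to 120 N. Pads are 22 mm wide; open, the fingers measure 114 mm over their backs; the gripper's body (76 mm by 85 mm) begins 54 mm behind the grasp point. The pads swing forward as they close: fully open they stand 13 mm farther back than shut.
Start: joints at [-1.431, 0.477, 0.022, 1.555, -0.011, 1.109, -0.083], TCP at [0.166, 0.654, 0.231] pointing down, gripper open.
Joint ranges: [-2.96, 2.96], [-0.34, 2.1], [-1.41, 1.46], [0.24, 2.44], [-1.37, 4.51], [0.17, 1.92], [-2.96, 2.96]. Speed limits (rad/s): [2.39, 2.39, 3.14, 3.14, 3.14, 3.14, 3.14].

## Interface

Orientations are given as a rotation vector (axis times angle).
In Python, from bench import r gives the robot as it stands. The module is installed in compiled form; this text tells all that it offers.
- The arm moves only by the tool apply_moves, never from a script. Its argument "rows" is a list of rows, each a list of 6 numbers: the shift along the tool's x, y, z scaled (see below), then the turn, a rotation vector about the tool's x, y, z scaled (see below). A call has 1 to 5 rows; each row is the pose to reach, as a shift and turn from the pose commanded when the call began, along the tool's axes at that moment; what a row does not reach only later rows make up. The controller multiplies each number of a shift by 0.25 m and each number of a turn by 90 degrees. A row lasts 1/8 s, in which the tool goes at most 62.5 mm and 10.7 degrees, less where a joint would pass 70% of its speed; a pose out of reach is approached as far as the arm can. A call with a number of a shift or a turn outside -1 to 1 is refused whole. A call with a gripper value outside its range is refused whole. "claw" is the opening, from 0 (shut) to 1 (fully open), set as the call begins (left out, the last holds). The fingers move at their own pace and stop on an object; "newtons" is the grip in N (left out, the last holds). Time passes only in rows, so rows that repeat a pose let the fingers close. It gives the time, the measured TCP pose, the force, the opening and the grip force at its end, in the units of the state.
- r.get_obs(): the state, without advancing time (a new reading comes with each control period).
- r.grab_frame(name): name is "scene" or "top" or "wrist"; returns a dict with "pixels" (400x640x3 uint8, red, green, blue), "intrinsics" (3x3 intrinsics, pixels), "eye" and "attitude" of the camera in the world. Camera axes: x right, y up, looking along -z (the intrinsics and any distortion apply to the point x, -y, -z); pixel columns grow to the right and rows downward; lengths in m; the calibration is good to about 2 mm. A picture is of the moment at which its call begins. There is no depth.
- r.hand_in(): hands the job in; it is judged then, once.
Trained networks look in a picture, given as the dict that the camera call returned (one of the last four; its "shot" number tells which), for a name from the list of things; names that differ only in an ending like _2 or _b are one class to them, and where a whole thing is asked for, a point or a joint stands for the part that bears it (a point fixed in the world has none). Each returns a list of dicts, best first, with "conf" (0 to 1); they miss things now and then, are a little off and sometimes report something else, mostly with a low value. They report only what shows in the picture. A call takes as long as a camera call. They do not tell look-alikes from the thing itself.
- r.search_frame(picture, thing): "rect" ([left, top, width, height] in pixels, round what is visible of it).
- r.outline_of(picture, thing): "pixels" (400x640 bool, what is visible of it) and "rect" ([left, top, width, height] in pixels, round what is visible of it).
- r.landmark_of(picture, thing): "point" ([column, row] in pixels: a listed point, or the origin of a listed thing).
The state is a dict: "clock": time; "joints": joint angles; "qvel": joint speeds; "tau": joint torques, N m; "tcp_pos": TCP position; "orientation": TCP orientation; "contact_force": force on the tool from outside, world axes, zero at the start; "moment": the same for the moment, N m; "grip_width": finger opening in m; "gripper_force": force on a finger pad.
Only numpy, scipy, OpenCV 4.12 (cv2) and the standard library are available. Lean on these libraries where they do the work, as an engineer would, in place of code of your own. Each camera call takes 0.05 s, during which the arm holds its last target. There are 200 camera calls.

## Working session

There is one attempt and no reset: what is moved stays moved. The work goes in short steps, Python scripts to look and compute and a tool call to move; the robot and the scene stay as the last step left them, time stands still between calls to the robot, and variables do not carry over. Pictures are saved under pics/ and viewed, at most 10 in all, crops included, and the job is handed in when it is done.

Besides the shell and the picture viewer there is one more tool, called after "Emit:" by a JSON object that holds its "name" and its "arguments", one argument or row to a line. apply_moves: Moves the arm, as the interface text tells. Its arguments: {"type":"object","properties":{"rows":{"type":"array","items":{"type":"array","items":{"type":"number"}}},"claw":{"type":"number"},"newtons":{"type":"number"}},"required":["rows"]}

```bash
mkdir -p pics; cat > h.py <<'E'
import numpy as np, cv2
from scipy.spatial.transform import Rotation as R
from bench import r
def rot(a):
    a=np.array(a,float)
    return a if a.shape==(3,3) else (R.from_rotvec(a).as_matrix() if a.size==3 else R.from_quat(a).as_matrix())
def ray(p,uv):
    K=np.array(p["intrinsics"]);d=np.linalg.inv(K)@[uv[0],uv[1],1]
    return np.array(p["eye"]),rot(p["attitude"])@np.array([d[0],-d[1],-d[2]])
def atz(p,uv,z):
    e,d=ray(p,uv);return e+d*(z-e[2])/d[2]
def proj(p,X):
    c=rot(p["attitude"]).T@(np.array(X)-p["eye"]);K=np.array(p["intrinsics"]);q=K@[c[0],-c[1],-c[2]];return q[:2]/q[2]
def tri(pts):
    A=np.zeros((3,3));b=np.zeros(3)
    for p,uv in pts:
        e,d=ray(p,uv);d=d/np.linalg.norm(d);M=np.eye(3)-np.outer(d,d);A+=M;b+=M@e
    return np.linalg.solve(A,b)
def save(p,n,box=None,s=1):
    im=p["pixels"][:,:,::-1]
    if box: im=im[box[1]:box[3],box[0]:box[2]]
    cv2.imwrite("pics/"+n,cv2.resize(im,None,fx=s,fy=s,interpolation=cv2.INTER_CUBIC))
E
python3 - <<'E'
from h import *
np.set_printoptions(precision=4,suppress=True)
o=r.get_obs();print(o)
a=r.grab_frame("scene");b=r.grab_frame("top")
print(a.keys(),a["eye"],a["attitude"],b["eye"],b["attitude"],b["intrinsics"])
save(a,"s0.png");save(b,"t0.png")
Z=dict(window=.037,slit=.037,stud_grip=.077-.0,stud_flange=.028,stud_head=.014,stand=0,rail=0,jar=0,marker=0,stud=0.01)
for n in Z:
    for p,l in((a,"scene"),(b,"top")):
        for x in r.landmark_of(p,n)[:4]: print(n,l,round(x["conf"],2),np.round(x["point"]),atz(p,x["point"],Z[n]))
E
```

```text
{'clock': 0.0, 'joints': array([-1.4311,  0.4778,  0.0224,  1.5565, -0.0115,  1.1093, -0.0831]), 'qvel': array([-0.0012,  0.0005, -0.0004, -0.0015, -0.0003,  0.0006, -0.0005]), 'tau': array([ -0.001 , -59.646 ,   1.6073, -28.1197,   0.0124,   0.0095,
         0.    ]), 'tcp_pos': array([0.1654, 0.6538, 0.2303]), 'orientation': array([-0.3882, -3.1174,  0.0029]), 'contact_force': array([ 0.1519, -0.5292,  0.4162]), 'moment': array([ 0.0257, -0.0106, -0.0498]), 'gripper_force': 0.0, 'grip_width': 0.08510738538052175}
dict_keys(['pixels', 'intrinsics', 'eye', 'attitude', 'shot']) [-0.247  -0.521   0.8036] [ 0.8341 -0.4211 -0.8788] [0.3992 0.0199 1.0575] [ 0.0927 -0.1005 -1.5509] [[386.8535   0.     318.0583]
 [  0.     386.8535 206.9639]
 [  0.       0.       1.    ]]
window scene 0.91 [331. 210.] [0.5145 0.0094 0.037 ]
window top 0.66 [319. 212.] [0.5123 0.0137 0.037 ]
window top 0.29 [241. 251.] [0.4054 0.2148 0.037 ]
slit scene 0.97 [358. 214.] [ 0.5423 -0.0575  0.037 ]
slit top 0.95 [346. 202.] [ 0.5393 -0.0591  0.037 ]
stud_grip scene 0.91 [254. 228.] [0.3126 0.092  0.077 ]
stud_gr
[... 1473 characters left out ...]
ne 0.59 [450. 230.] [ 0.6666 -0.2693  0.    ]
jar top 0.69 [423. 158.] [ 0.6731 -0.2757  0.    ]
marker scene 0.51 [296. 163.] [0.6775 0.259  0.    ]
marker scene 0.49 [327. 209.] [0.5485 0.0457 0.    ]
marker top 0.63 [239. 153.] [0.6791 0.24   0.    ]
marker top 0.35 [243. 250.] [0.4076 0.2179 0.    ]
stud scene 0.82 [202. 217.] [0.312 0.292 0.01 ]
stud scene 0.62 [289. 187.] [0.5554 0.1881 0.01  ]
stud scene 0.6 [261. 241.] [0.336  0.1005 0.01  ]
stud scene 0.56 [250. 210.] [0.4128 0.209  0.01  ]
stud top 0.85 [217. 285.] [0.3155 0.2818 0.01  ]
stud top 0.74 [242. 250.] [0.4099 0.2172 0.01  ]
stud top 0.72 [256. 198.] [0.5515 0.185  0.01  ]
stud top 0.68 [281. 277.] [0.3386 0.111  0.01  ]
```

View pics/s0.png

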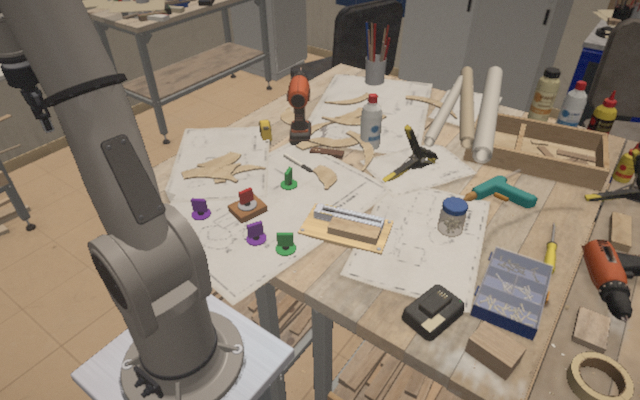

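View pics/t0.png

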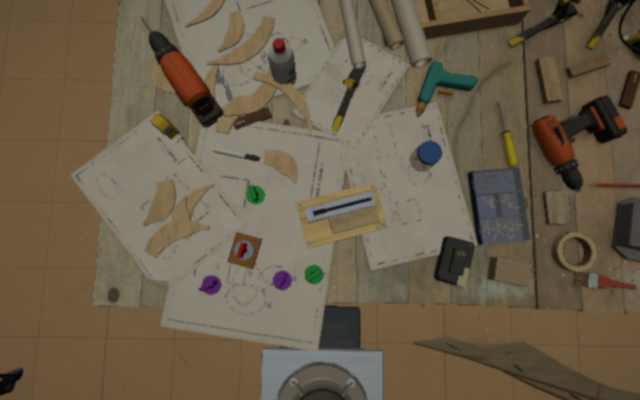

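The studs in the top view are red at (243,250) in a wooden stand, green at (255,195) and (313,274), and purple at (210,285) and (282,280). Only the red one sits in the stand and fits the description. The rail is at about (342,213), with its window end to the left. I'll confirm this in a crop.

```bash
python3 - <<'E'
from h import *
np.set_printoptions(precision=4,suppress=True)
b=r.grab_frame("top");a=r.grab_frame("scene")
save(b,"t1.png",(200,170,400,310),4)
for p,l,bx in((b,"top",(220,225,270,275)),(a,"scene",(225,180,275,225))):
    im=p["pixels"].astype(int);m=(im[...,0]>120)&(im[...,1]<70)&(im[...,2]<70)
    k=np.zeros_like(m);k[bx[1]:bx[3],bx[0]:bx[2]]=1;m&=k
    v,u=np.nonzero(m);print(l,len(u),u.mean(),v.mean())
    if l=="top":
        W=np.array([atz(p,(x,y),.1)[:2] for x,y in zip(u,v)]);c=W.mean(0);w,V=np.linalg.eigh(np.cov((W-c).T));print(c,w**.5,np.degrees(np.arctan2(V[1,1],V[0,1])))
P=[(b,(243,250)),(a,(248,197))]
print("grip tri",tri(P))
print("win",tri([(b,(319,212)),(a,(331,210))]),"slit",tri([(b,(346,202)),(a,(358,214))]))
for n in("stand","rail"):
    o=r.outline_of(b,n)
    for x in o[:2]:
        cs=cv2.findContours(x["pixels"].astype(np.uint8),0,1)[0];c=max(cs,key=cv2.contourArea)
        bp=cv2.boxPoints(cv2.minAreaRect(c));Z=.028 if n=="stand" else .012
        W=np.array([atz(b,q,Z)[:2] for q in bp]);print(n,x["conf"],W.mean(0),[ (round(float(np.linalg.norm(d)),4),round(float(np.degrees(np.arctan2(d[1],d[0]))),1)) for d in (W[1]-W[0],W[2]-W[1])])
E
```

```text
top 0 nan nan<stdin>:8: RuntimeWarning: Mean of empty slice.
  ret = ret.dtype.type(ret / rcount)
<stdin>:10: RuntimeWarning: Mean of empty slice.
  avg = a.mean(axis, **keepdims_kw)
  ret = um.true_divide(
<stdin>:10: RuntimeWarning: Degrees of freedom <= 0 for slice
  c *= np.true_divide(1, fact)
  c *= np.true_divide(1, fact)
Traceback (most recent call last):
ValueError: not enough values to unpack (expected 2, got 0)

During handling of the above exception, another exception occurred:

Traceback (most recent call last):
numpy.linalg.LinAlgError: 0-dimensional array given. Array must be at least two-dimensional
```

View pics/t1.png

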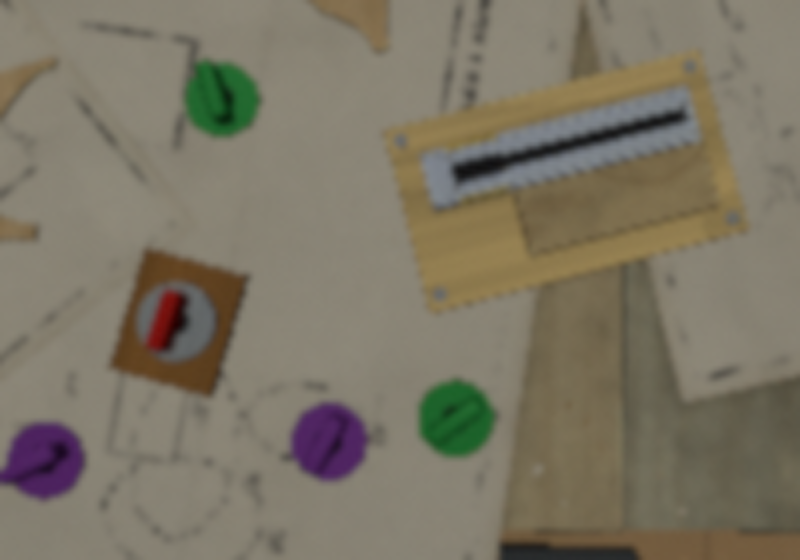

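The crop shows the red stud in its stand at crop (168,320), which is full-picture (242,250). The window is at crop (480,168), full (320,212). The slit runs to the right, with the workpiece below it. I'll fix the red threshold and measure the yaw angles.

```bash
python3 - <<'E'
from h import *
np.set_printoptions(precision=4,suppress=True)
b=r.grab_frame("top");a=r.grab_frame("scene")
C={}
for p,l,bx in((b,"top",(220,225,270,275)),(a,"scene",(225,180,275,225))):
    im=p["pixels"].astype(int);m=(im[...,0]>1.0*90)&(im[...,0]>2.2*im[...,1])&(im[...,0]>2.2*im[...,2])
    k=np.zeros_like(m);k[bx[1]:bx[3],bx[0]:bx[2]]=1;m&=k
    v,u=np.nonzero(m);C[l]=(u.mean(),v.mean());print(l,len(u),C[l])
    if l=="top":
        W=np.array([atz(p,(x,y),.1)[:2] for x,y in zip(u,v)]);c=W.mean(0);w,V=np.linalg.eigh(np.cov((W-c).T));print(c,w**.5,np.degrees(np.arctan2(V[1,1],V[0,1])))
print("grip tri",tri([(b,C["top"]),(a,C["scene"])]))
print("win",tri([(b,(319,212)),(a,(331,210))]),"slit",tri([(b,(346,202)),(a,(358,214))]))
for n in("stand","rail"):
    o=r.outline_of(b,n)
    for x in o[:2]:
        cs=cv2.findContours(x["pixels"].astype(np.uint8),0,1)[0];c=max(cs,key=cv2.contourArea)
        bp=cv2.boxPoints(cv2.minAreaRect(c));Z=.028 if n=="stand" else .012
        W=np.array([atz(b,q,Z)[:2] for q in bp]);print(n,x["conf"],W.mean(0),[ (round(float(np.linalg.norm(d)),4),round(float(np.degrees(np.arctan2(d[1],d[0]))),1)) for d in (W[1]-W[0],W[2]-W[1])])
print(R.from_rotvec(r.get_obs()["orientation"]).as_matrix())
E
```

```text
top 50 (np.float64(240.12), np.float64(249.58))
[0.4089 0.2058] [0.0024 0.0102] 163.34123508143958
scene 25 (np.float64(245.0), np.float64(190.64))
grip tri [0.408  0.2116 0.0769]
win [0.5141 0.0112 0.0352] slit [ 0.5408 -0.0588  0.0375]
stand 0.64 [0.4097 0.2072] [(0.088, -13.5), (0.0744, -104.8)]
rail 0.75 [ 0.5103 -0.0491] [(0.2271, -74.5), (0.1309, -165.9)]
[[-0.9694  0.2453  0.    ]
 [ 0.2453  0.9694  0.    ]
 [-0.      0.     -1.    ]]
```

Emit:
{"name": "apply_moves", "arguments": {
  "rows": [
    [-0.69, -0.75, 0.06, 0, 0, 0],
    [-0.69, -0.75, 0.06, 0, 0, 0],
    [-0.69, -0.75, 0.06, 0, 0, 0],
    [-0.69, -0.75, 0.06, 0, 0, 0],
    [-0.69, -0.75, 0.06, 0, 0, 0]
  ],
  "claw": 1
}}

```text
clock: 2.02
tcp_pos: [0.2897, 0.4256, 0.2163]
orientation: [0.4, 3.115, -0.003]
contact_force: [-0.0, 0.9, -0.2]
grip_width: 0.0855
gripper_force: 0.0
```

Emit:
{"name": "apply_moves", "arguments": {
  "rows": [
    [-0.69, -0.74, 0.06, 0, 0, 0],
    [-0.69, -0.74, 0.06, 0, 0, 0],
    [-0.69, -0.74, 0.06, 0, 0, 0],
    [-0.69, -0.74, 0.06, 0, 0, 0],
    [-0.69, -0.74, 0.06, 0, 0, 0]
  ]
}}

```text
clock: 2.65
tcp_pos: [0.4105, 0.2051, 0.2014]
orientation: [0.4, 3.115, -0.001]
contact_force: [0.4, 0.8, 0.5]
grip_width: 0.0852
gripper_force: 0.0
```

```bash
cat >> h.py <<'E'
def T():
    o=r.get_obs();return o,R.from_rotvec(o["orientation"]).as_matrix()
def red(p,z=.08):
    im=p["pixels"].astype(int);m=(im[...,0]>80)&(im[...,0]>2.2*im[...,1])&(im[...,0]>2.2*im[...,2])
    n,L,S,Ce=cv2.connectedComponentsWithStats(m.astype(np.uint8));i=1+S[1:,4].argmax();return L==i
E
python3 - <<'E'
from h import *
np.set_printoptions(precision=4,suppress=True)
o,M=T();print(o["joints"],o["tcp_pos"]);print(M)
w=r.grab_frame("wrist");save(w,"w0.png")
print(w["eye"],rot(w["attitude"]))
m=red(w);v,u=np.nonzero(m);print(len(u),u.mean(),v.mean())
bp=cv2.boxPoints(cv2.minAreaRect(np.c_[u,v].astype(np.float32)))
W=np.array([atz(w,q,.08)[:2] for q in bp]);print(bp,W,W.mean(0))
for n,z in(("stud_grip",.06),("stud_flange",.028),("stand",0)):
    for x in r.landmark_of(w,n)[:2]: print(n,x["conf"],x["point"],atz(w,x["point"],z))
E
```

```text
[-0.8208  0.1522  0.2449  2.0987 -0.0458  0.8955  0.7656] [0.4105 0.2051 0.2014]
[[-0.9676  0.2524  0.0007]
 [ 0.2524  0.9676 -0.0007]
 [-0.0009 -0.0005 -1.    ]]
[0.3364 0.2239 0.3456] [[ 0.2524 -0.923  -0.2904]
 [ 0.9676  0.2406  0.0763]
 [-0.0006 -0.3002  0.9539]]
563 332.31438721136766 186.66252220248668
[[326. 165.]
 [339. 165.]
 [339. 209.]
 [326. 209.]] [[0.3894 0.2113]
 [0.392  0.2213]
 [0.4278 0.2125]
 [0.4251 0.2021]] [0.4086 0.2118]
stud_grip 0.92 [404.0, 42.4] [0.3161 0.2923 0.06  ]
stud_grip 0.88 [345.9, 322.6] [0.5519 0.1897 0.06  ]
stud_flange 0.85 [130.0, 160.7] [0.3492 0.031  0.028 ]
stud_flange 0.84 [400.2, 48.9] [0.318  0.2958 0.028 ]
```

View pics/w0.png

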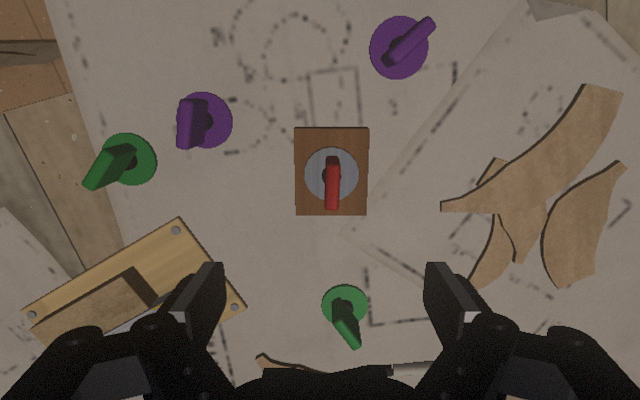

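The wrist view shows the red handle at (332,187) in the stand. It is upright in the picture, so it lines up with the tool's x, and the fingers have clear space on both sides. I'll go down and grasp it.

Emit:
{"name": "apply_moves", "arguments": {
  "rows": [
    [0.02, 0.024, 0.2, 0, 0, 0],
    [0.02, 0.024, 0.4, 0, 0, 0],
    [0.02, 0.024, 0.54, 0, 0, 0],
    [0.02, 0.024, 0.6, 0, 0, 0],
    [0.02, 0.024, 0.625, 0, 0, 0]
  ]
}}

```text
clock: 3.48
tcp_pos: [0.405, 0.2168, 0.0448]
orientation: [-0.386, -3.117, -0.0]
contact_force: [-0.1, -0.9, 0.1]
grip_width: 0.0852
gripper_force: 0.0
```

Emit:
{"name": "apply_moves", "arguments": {
  "rows": [
    [0, 0, 0, 0, 0, 0],
    [0, 0, 0, 0, 0, 0],
    [0, 0, 0, 0, 0, 0],
    [0, 0, 0, 0, 0, 0],
    [0, 0, 0, 0, 0, 0]
  ],
  "claw": 0,
  "newtons": 50
}}

```text
clock: 4.1
tcp_pos: [0.4054, 0.2155, 0.0455]
orientation: [0.389, 3.117, 0.0]
contact_force: [-0.8, -1.0, 6.1]
grip_width: 0.0118
gripper_force: 48.7
```

Emit:
{"name": "apply_moves", "arguments": {
  "rows": [
    [0, 0, -0.08, 0, 0, 0],
    [0, 0, -0.2, 0, 0, 0],
    [0, 0, -0.32, 0, 0, 0],
    [0, 0, -0.32, 0, 0, 0.115],
    [0, 0, -0.32, 0, 0, 0.23]
  ]
}}

```text
clock: 4.72
tcp_pos: [0.4052, 0.2157, 0.1254]
orientation: [0.951, 2.994, 0.001]
contact_force: [0.0, 0.1, -1.6]
grip_width: 0.0112
gripper_force: 48.9
```

Emit:
{"name": "apply_moves", "arguments": {
  "rows": [
    [-0.15, -0.08, 0, 0, 0, 0.11],
    [-0.35, -0.18, 0, 0, 0, 0.22],
    [-0.55, -0.28, 0, 0, 0, 0.33],
    [-0.72, -0.37, 0, 0, 0, 0.437],
    [-0.82, -0.415, 0, 0, 0, 0.437]
  ]
}}

```text
clock: 5.35
tcp_pos: [0.5146, 0.0106, 0.125]
orientation: [1.901, 2.5, -0.001]
contact_force: [-0.1, 1.3, -1.0]
grip_width: 0.0114
gripper_force: 48.9
```

```bash
python3 - <<'E'
from h import *
np.set_printoptions(precision=4,suppress=True)
o,M=T();print(o["clock"],o["joints"],o["tcp_pos"],o["contact_force"],o["grip_width"]);print(M)
w=r.grab_frame("wrist");save(w,"w1.png")
for n,z in(("window",.037),("slit",.037),("rail",0)):
    for x in r.landmark_of(w,n)[:1]: print(n,x["conf"],x["point"],atz(w,x["point"],z))
t=r.grab_frame("top");s=r.grab_frame("scene")
for n in("stud_grip","stud_flange","stud_head"):
  for p in (w,t,s):
    for x in r.landmark_of(p,n)[:3]: print(n,p["shot"],x["conf"],x["point"])
np.savez("f1.npz",**{k+str(i):v for i,p in enumerate((w,t,s)) for k,v in p.items()})
E
```

```text
5.35 [-0.5618  0.3873  0.5191  2.0606 -0.2741  0.7595  0.3964] [0.5146 0.0106 0.125 ] [-0.0536  1.3324 -0.9534] 0.011385096409424957
[[-0.2672  0.9636  0.0002]
 [ 0.9636  0.2672 -0.001 ]
 [-0.001  -0.0001 -1.    ]]
window 0.81 [324.6, 198.2] [0.5135 0.0148 0.037 ]
rail 0.58 [326.7, 182.8] [0.5148 0.0169 0.    ]
stud_grip 8 0.78 [323.7, 290.5]
stud_grip 8 0.76 [73.3, 120.7]
stud_grip 9 0.62 [206.5, 285.3]
stud_grip 9 0.53 [252.0, 191.5]
stud_grip 10 0.98 [285.3, 239.4]
stud_grip 10 0.87 [197.3, 202.1]
stud_grip 10 0.8 [251.4, 229.3]
stud_flange 8 0.86 [104.7, 117.2]
stud_flange 8 0.78 [324.8, 252.6]
stud_flange 9 0.88 [208.9, 286.6]
stud_flange 9 0.64 [253.9, 195.3]
stud_flange 10 0.88 [256.5, 240.9]
stud_flange 10 0.78 [290.1, 182.0]
stud_flange 10 0.67 [288.0, 248.6]
stud_head 8 0.7 [324.4, 245.9]
stud_head 8 0.64 [117.9, 118.8]
stud_head 9 0.71 [256.4, 191.6]
stud_head 9 0.64 [211.6, 286.0]
stud_head 10 0.89 [255.2, 245.8]
stud_head 10 0.65 [204.2, 216.4]
stud_head 10 0.6 [329.5, 193.8]
```

View pics/w1.png

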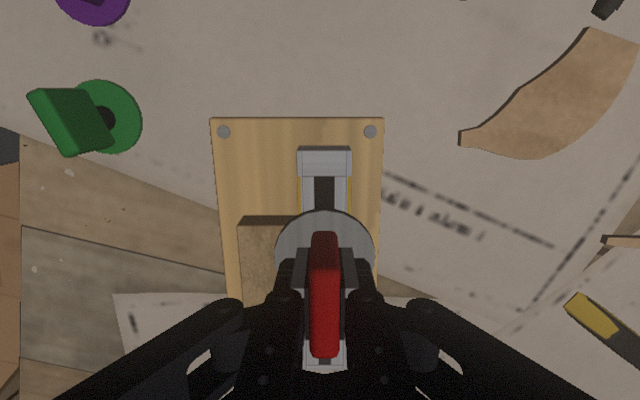

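The wrist view shows the stud held with its flange at (325,252). The window's dark opening is at about (324,193), with the yellow lines beside it. I'll rectify this picture onto the rail-top plane to check yaw and offset.

```bash
python3 - <<'E'
from h import *
np.set_printoptions(precision=4,suppress=True)
f=np.load("f1.npz");w={k:f[k+"0"] for k in("pixels","intrinsics","eye","attitude")}
O=np.array([.5135,.0115]);a=np.radians(-74.5);ex=np.array([np.cos(a),np.sin(a)]);ey=np.array([-ex[1],ex[0]])
def W(x,y,z=.037): return np.r_[O+ex*x+ey*y,z]
# image: col = (y+.075)*4000 ; row=(x+.06)*4000
src=np.float32([proj(w,W(x,y)) for x,y in((-.06,-.075),(-.06,.075),(.04,.075),(.04,-.075))])
H=cv2.getPerspectiveTransform(src,np.float32([[0,0],[600,0],[600,400],[0,400]]))
B=cv2.warpPerspective(w["pixels"][:,:,::-1].copy(),H,(600,400),flags=cv2.INTER_CUBIC)
cv2.imwrite("pics/bev1.png",B)
ls=cv2.createLineSegmentDetector().detect(cv2.cvtColor(B,cv2.COLOR_BGR2GRAY))[0][:,0]
for l in ls:
    d=l[2:]-l[:2];L=np.hypot(*d)
    an=np.degrees(np.arctan2(d[0],d[1]));an=(an+90)%180-90
    if L>35 and abs(an)<12: print(l.round(1),L.round(),"from vertical",round(an,2))
E
```

```text
[273.3 260.7 272.1 161.9] 99.0 from vertical 0.69
[260.5 376.7 264.3 340.6] 36.0 from vertical -5.97
[330.1 163.1 330.3 256.9] 94.0 from vertical 0.12
[226.4  94.4 228.1 160.6] 66.0 from vertical 1.54
[ 42.3 398.1  42.6 315.6] 83.0 from vertical -0.22
[364.5 124.4 365.  169.4] 45.0 from vertical 0.64
[377.8 138.1 376.7  93.1] 45.0 from vertical 1.41
[ 47.7 319.4  46.8 354.4] 35.0 from vertical -1.57
[222.3 133.1 222.9  93.1] 40.0 from vertical -0.83
```

View pics/bev1.png

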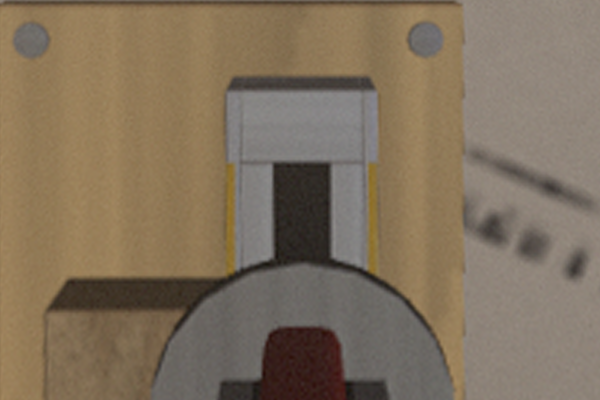

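```bash
cat > flange.py <<'E'
from h import *
def fl(w,tcp,M,z):
    g=cv2.GaussianBlur(w["pixels"].astype(np.float32).mean(2),(0,0),.8)
    best=[]
    th=np.radians(np.arange(-75,76,3))
    th=th[np.abs(th)>.0]
    for dx in np.arange(-.008,.0081,.0005):
        for dy in np.arange(-.006,.0061,.0005):
            c=tcp[:2]+M[:2,0]*dx+M[:2,1]*dy
            s=0
            for R_,sg in((.0255,1),(.0265,-1)):
                P=np.array([proj(w,np.r_[c+R_*(M[:2,0]*np.cos(t)+M[:2,1]*np.sin(t)),z]) for t in th]).astype(np.float32)
                s+=sg*cv2.remap(g,P[:,:1],P[:,1:],1)
            best.append((float(np.clip(s,-40,40).mean()),dx,dy))
    return sorted(best)[::-1][:5]
E
python3 - <<'E'
from flange import *
f=np.load("f1.npz");w={k:f[k+"0"] for k in("pixels","intrinsics","eye","attitude")}
o,M=T();t=o["tcp_pos"]
for z in(.110,.112,.114): print(z,fl(w,t,M,z)[:3])
print([proj(w,np.r_[t[:2],z]) for z in(.112,.16)], o["clock"])
E
```

```text
0.11 [(13.812495231628418, np.float64(-0.008), np.float64(-0.0004999999999999952)), (13.341545104980469, np.float64(-0.008), np.float64(-0.0009999999999999957)), (10.392107963562012, np.float64(-0.008), np.float64(5.204170427930421e-18))]
0.112 [(26.052745819091797, np.float64(-0.008), np.float64(-0.0004999999999999952)), (22.666120529174805, np.float64(-0.008), np.float64(-0.0009999999999999957)), (21.709550857543945, np.float64(-0.008), np.float64(5.204170427930421e-18))]
0.114 [(23.109586715698242, np.float64(-0.0075), np.float64(-0.0004999999999999952)), (20.416732788085938, np.float64(-0.0075), np.float64(-0.0009999999999999957)), (20.050525665283203, np.float64(-0.0075), np.float64(5.204170427930421e-18))]
[array([324.94926528, 244.61747512]), array([325.23888137, 299.70529316])] 6.1
```

```bash
python3 - <<'E'
from flange import *
f=np.load("f1.npz");w={k:f[k+"0"] for k in("pixels","intrinsics","eye","attitude")}
s={k:f[k+"2"] for k in("pixels","intrinsics","eye","attitude")}
o,M=T();t=o["tcp_pos"]
for dx in(-.012,-.008,-.004,0): print(dx,[np.round(proj(w,np.r_[t[:2]+M[:2,0]*(dx+k),z])) for k in(.02,-.02) for z in(.16,.12)], "fl",[np.round(proj(w,np.r_[t[:2]+M[:2,0]*(dx+k),.112])) for k in(.026,)])
m=red(w);v,u=np.nonzero(m);print(u.min(),u.max(),v.min(),v.max())
print(proj(s,t))
c=w["pixels"][190:390,230:420,::-1];d=s["pixels"][150:240,290:375,::-1]
A=cv2.resize(c,(440,463),interpolation=2);B=cv2.resize(d,(350,463),interpolation=2)
cv2.imwrite("pics/c2.png",np.hstack([A,B]))
E
```

```text
-0.012 [array([325., 281.]), array([325., 236.]), array([326., 369.]), array([325., 309.])] fl [array([325., 219.])]
-0.008 [array([325., 271.]), array([325., 229.]), array([326., 361.]), array([325., 302.])] fl [array([325., 211.])]
-0.004 [array([325., 261.]), array([325., 221.]), array([325., 353.]), array([325., 295.])] fl [array([325., 203.])]
0 [array([325., 251.]), array([325., 213.]), array([325., 344.]), array([325., 288.])] fl [array([325., 195.])]
311 340 270 358
[329.48491142 182.5012576 ]
```

View pics/c2.png

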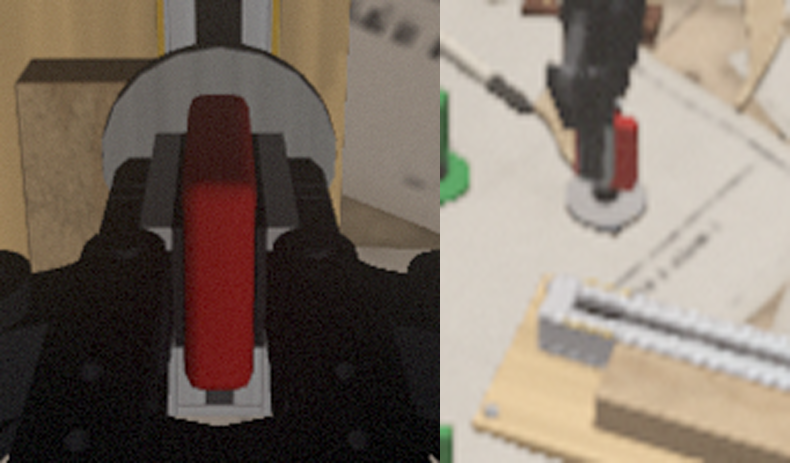

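The stud hangs upright in the pads, gripped a few mm off-centre along the handle. The last picture may have been taken while the arm was still settling, so I'll measure again at rest.

```bash
python3 - <<'E'
from flange import *
np.set_printoptions(precision=4,suppress=True)
o,M=T();t=o["tcp_pos"];print(o["clock"],t,M[:2,0],o["qvel"],o["contact_force"],o["moment"])
w=r.grab_frame("wrist")
print(w["eye"],rot(w["attitude"])[:,2], M.T@(w["eye"]-t))
for z in(.111,.113): print(fl(w,t,M,t[2]-.125+z)[:3])
for dx in(-.008,-.006,-.004): print(dx,[np.round(proj(w,np.r_[t[:2]+M[:2,0]*(dx+k),z])) for k in(.02,-.02) for z in(.16,)])
m=red(w);v,u=np.nonzero(m);print(u.min(),u.max(),v.min(),v.max())
O=np.array([.5132,.0140]);a=np.radians(-74.5);ex=np.array([np.cos(a),np.sin(a)]);ey=np.array([-ex[1],ex[0]])
src=np.float32([proj(w,np.r_[O+ex*x+ey*y,.037]) for x,y in((-.06,-.075),(-.06,.075),(.04,.075),(.04,-.075))])
H=cv2.getPerspectiveTransform(src,np.float32([[0,0],[600,0],[600,400],[0,400]]))
B=cv2.warpPerspective(w["pixels"][:,:,::-1].copy(),H,(600,400),flags=cv2.INTER_CUBIC)
g=cv2.cvtColor(B,6).astype(float)
print("row grad",np.argmin(np.diff(cv2.GaussianBlur(g,(0,0),1)[120:210,285:318].mean(1)))+120.5)
for r0 in range(175,250,15):
    p=cv2.GaussianBlur(g,(0,0),1)[r0:r0+15].mean(0);d=np.diff(p)
    print(r0,np.argmin(d[240:300])+240.5,np.argmax(d[300:360])+300.5)
for l in cv2.createLineSegmentDetector().detect(cv2.cvtColor(B,6))[0][:,0]:
    d=l[2:]-l[:2];L=np.hypot(*d);an=(np.degrees(np.arctan2(d[0],d[1]))+90)%180-90
    if L>40 and abs(an)<5: print(l.round(1),L.round(),round(an,2))
E
```

```text
6.1 [0.514  0.0135 0.1251] [-0.2721  0.9623] [ 0.0033  0.0026  0.0019 -0.0012 -0.      0.0005  0.0005] [-0.5016  0.6511 -1.9984] [0.058  0.0295 0.0345]
[0.4932 0.0865 0.2693] [-0.0817  0.2878  0.9542] [ 0.0759 -0.0002 -0.1443]
[(25.474645614624023, np.float64(-0.005499999999999998), np.float64(-0.0004999999999999952)), (25.22296714782715, np.float64(-0.005499999999999998), np.float64(5.204170427930421e-18)), (23.818269729614258, np.float64(-0.0049999999999999975), np.float64(-0.0004999999999999952))]
[(23.213850021362305, np.float64(-0.004499999999999997), np.float64(-0.0004999999999999952)), (22.901325225830078, np.float64(-0.004499999999999997), np.float64(5.204170427930421e-18)), (21.579252243041992, np.float64(-0.0049999999999999975), np.float64(-0.0004999999999999952))]
-0.008 [array([325., 278.]), array([325., 367.])]
-0.006 [array([325., 273.]), array([325., 363.])]
-0.004 [array([325., 268.]), array([325., 359.])]
312 339 269 357
row grad 169.5
175 271.5 328.5
190 271.5 328.5
205 271.5 328.5
220 271.5 328.5
235 271.5 328.5
[271.2 255.6 271.4 171.9] 84.0 -0.14
[328.4 171.9 327.9 251.9] 80.0 -0.35
[225.2 101.9 224.9 168.1] 66.0 -0.29
[374.7 173.1 373.9 129.4] 44.0 1.04
[362.5 101.9 364.3 149.4] 48.0 2.12
[241.  180.6 239.7 260.6] 80.0 -0.97
[236.6 230.6 237.3 183.1] 47.0 -0.83
[360.2 148.1 358.5 101.9] 46.0 2.13
[359.6 259.4 358.4 191.9] 68.0 1.01
```

Emit:
{"name": "apply_moves", "arguments": {
  "rows": [
    [0.02, -0.002, 0.06, 0, 0, 0.004],
    [0.025, -0.002, 0.14, 0, 0, 0.004],
    [0.025, -0.002, 0.18, 0, 0, 0.004],
    [0.025, -0.002, 0.18, 0, 0, 0.004],
    [0.025, -0.002, 0.18, 0, 0, 0.004]
  ]
}}

```text
clock: 6.78
tcp_pos: [0.5122, 0.0191, 0.0803]
orientation: [1.904, 2.499, 0.001]
contact_force: [1.1, -1.0, -1.8]
grip_width: 0.0112
gripper_force: 48.9
```

```bash
python3 - <<'E'
from flange import *
np.set_printoptions(precision=4,suppress=True)
o,M=T();t=o["tcp_pos"];print(o["clock"],t,M[:2,0],o["qvel"].max(),o["contact_force"])
w=r.grab_frame("wrist")
fl_=fl(w,t,M,t[2]-.125+.112)[:3];print(fl_)
O=np.array([.5130,.0146]);a=np.radians(-74.6);ex=np.array([np.cos(a),np.sin(a)]);ey=np.array([-ex[1],ex[0]])
src=np.float32([proj(w,np.r_[O+ex*x+ey*y,.037]) for x,y in((-.06,-.075),(-.06,.075),(.04,.075),(.04,-.075))])
H=cv2.getPerspectiveTransform(src,np.float32([[0,0],[600,0],[600,400],[0,400]]))
B=cv2.warpPerspective(w["pixels"][:,:,::-1].copy(),H,(600,400),flags=cv2.INTER_CUBIC)
g=cv2.GaussianBlur(cv2.cvtColor(B,6).astype(float),(0,0),1)
print("row",np.argmin(np.diff(g[120:210,285:318].mean(1)))+120.5)
for r0 in range(175,235,15):
    d=np.diff(g[r0:r0+15].mean(0));print(r0,np.argmin(d[240:300])+240.5,np.argmax(d[300:360])+300.5)
c=t[:2]+M[:2,0]*fl_[0][1]+M[:2,1]*fl_[0][2]-O
print("stud in rail frame mm",1e3*c@ex,1e3*c@ey,"yaw",np.degrees(np.arctan2(M[1,0],M[0,0])))
print(M)
E
```

```text
6.775 [0.5122 0.0191 0.0803] [-0.2654  0.9641] 0.0014882335920554414 [ 1.091  -0.9793 -1.8123]
[(22.94171142578125, np.float64(-0.0049999999999999975), np.float64(5.204170427930421e-18)), (21.874021530151367, np.float64(-0.0049999999999999975), np.float64(-0.0004999999999999952)), (18.814804077148438, np.float64(-0.005499999999999998), np.float64(5.204170427930421e-18))]
row 172.5
175 245.5 354.5
190 273.5 318.5
205 273.5 322.5
220 275.5 324.5
stud in rail frame mm 0.4664134456877075 0.42860073380224156 yaw 105.39209871625516
[[-0.2654  0.9641  0.0005]
 [ 0.9641  0.2654  0.    ]
 [-0.0001  0.0005 -1.    ]]
```

Emit:
{"name": "apply_moves", "arguments": {
  "rows": [
    [0, -0.001, 0.012, 0, 0, 0],
    [0, -0.001, 0.024, 0, 0, 0],
    [0, -0.001, 0.036, 0, 0, 0],
    [0, -0.001, 0.048, 0, 0, 0],
    [0, -0.001, 0.056, 0, 0, 0]
  ]
}}

```text
clock: 7.45
tcp_pos: [0.5116, 0.0191, 0.0658]
orientation: [-1.903, -2.499, 0.0]
contact_force: [0.1, -0.6, -1.4]
grip_width: 0.0114
gripper_force: 48.9
```

Emit:
{"name": "apply_moves", "arguments": {
  "rows": [
    [0, 0, 0.01, 0, 0, 0],
    [0, 0, 0.02, 0, 0, 0],
    [0, 0, 0.03, 0, 0, 0],
    [0, 0, 0.038, 0, 0, 0],
    [0, 0, 0.038, 0, 0, 0]
  ]
}}

```text
clock: 8.07
tcp_pos: [0.5115, 0.0191, 0.0564]
orientation: [-1.903, -2.499, 0.0]
contact_force: [-0.5, -0.9, -2.6]
grip_width: 0.0113
gripper_force: 48.9
```

Emit:
{"name": "apply_moves", "arguments": {
  "rows": [
    [0, 0, 0.003, 0, 0, 0],
    [0, 0, 0.006, 0, 0, 0],
    [0, 0, 0.008, 0, 0, 0],
    [0, 0, 0.008, 0, 0, 0]
  ]
}}

```text
clock: 8.57
tcp_pos: [0.5116, 0.0191, 0.0546]
orientation: [-1.903, -2.499, -0.0]
contact_force: [-0.6, -0.3, -0.4]
grip_width: 0.0116
gripper_force: 49.0
```

Emit:
{"name": "apply_moves", "arguments": {
  "rows": [
    [0, 0, 0.002, 0, 0, 0],
    [0, 0, 0.004, 0, 0, 0],
    [0, 0, 0.004, 0, 0, 0]
  ]
}}

```text
clock: 8.95
tcp_pos: [0.5117, 0.0191, 0.0545]
orientation: [-1.904, -2.499, -0.001]
contact_force: [-4.1, 0.7, 13.6]
grip_width: 0.0117
gripper_force: 51.2
```

Emit:
{"name": "apply_moves", "arguments": {
  "rows": [
    [0, 0, -0.008, 0, 0, 0],
    [0, 0, -0.012, 0, 0, 0],
    [-0.02, 0, -0.012, 0, 0, 0],
    [-0.05, 0, -0.012, 0, 0, 0],
    [-0.08, 0, -0.012, 0, 0, 0]
  ]
}}

```text
clock: 9.57
tcp_pos: [0.5171, -0.0009, 0.0565]
orientation: [1.904, 2.499, -0.0]
contact_force: [0.1, -0.0, -0.7]
grip_width: 0.0111
gripper_force: 48.9
```

Emit:
{"name": "apply_moves", "arguments": {
  "rows": [
    [-0.02, 0, 0, 0, 0, 0],
    [-0.04, 0, 0, 0, 0, 0],
    [-0.06, 0, 0, 0, 0, 0],
    [-0.08, 0, 0, 0, 0, 0],
    [-0.09, 0, 0, 0, 0, 0]
  ]
}}

```text
clock: 10.2
tcp_pos: [0.523, -0.0222, 0.0565]
orientation: [1.904, 2.499, 0.0]
contact_force: [-0.0, -0.3, -1.3]
grip_width: 0.0112
gripper_force: 48.9
```

Emit:
{"name": "apply_moves", "arguments": {
  "rows": [
    [-0.008, 0, 0, 0, 0, 0],
    [-0.016, 0, 0, 0, 0, 0]
  ]
}}

```text
clock: 10.45
tcp_pos: [0.524, -0.0256, 0.0565]
orientation: [-1.903, -2.499, -0.0]
contact_force: [0.2, -0.4, -0.9]
grip_width: 0.0112
gripper_force: 48.9
```

Emit:
{"name": "apply_moves", "arguments": {
  "rows": [
    [-0.008, 0, 0, 0, 0, 0],
    [-0.016, 0, 0, 0, 0, 0]
  ]
}}

```text
clock: 10.7
tcp_pos: [0.5251, -0.0296, 0.0565]
orientation: [-1.903, -2.499, -0.0]
contact_force: [-0.8, 0.8, -1.6]
grip_width: 0.0114
gripper_force: 48.9
```

Emit:
{"name": "apply_moves", "arguments": {
  "rows": [
    [-0.008, 0, 0, 0, 0, 0],
    [-0.016, 0, 0, 0, 0, 0]
  ]
}}

```text
clock: 10.95
tcp_pos: [0.5261, -0.0335, 0.0565]
orientation: [-1.903, -2.499, 0.0]
contact_force: [0.1, -0.4, -1.7]
grip_width: 0.0116
gripper_force: 48.9
```

Emit:
{"name": "apply_moves", "arguments": {
  "rows": [
    [-0.008, 0, 0, 0, 0, 0],
    [-0.016, 0, 0, 0, 0, 0]
  ]
}}

```text
clock: 11.2
tcp_pos: [0.5272, -0.0374, 0.0565]
orientation: [-1.904, -2.499, 0.0]
contact_force: [0.0, 0.6, -1.2]
grip_width: 0.0109
gripper_force: 48.9
```

Emit:
{"name": "apply_moves", "arguments": {
  "rows": [
    [-0.008, 0, 0, 0, 0, 0],
    [-0.016, 0, 0, 0, 0, 0]
  ]
}}

```text
clock: 11.45
tcp_pos: [0.5283, -0.0412, 0.0565]
orientation: [-1.903, -2.499, -0.0]
contact_force: [0.1, 0.9, -0.7]
grip_width: 0.0114
gripper_force: 48.9
```

Emit:
{"name": "apply_moves", "arguments": {
  "rows": [
    [-0.008, 0, 0, 0, 0, 0],
    [-0.016, 0, 0, 0, 0, 0]
  ]
}}

```text
clock: 11.7
tcp_pos: [0.5293, -0.0451, 0.0565]
orientation: [-1.903, -2.499, 0.0]
contact_force: [-0.0, -0.5, -1.7]
grip_width: 0.0111
gripper_force: 48.9
```

Emit:
{"name": "apply_moves", "arguments": {
  "rows": [
    [-0.008, 0, 0, 0, 0, 0],
    [-0.016, 0, 0, 0, 0, 0]
  ]
}}

```text
clock: 11.95
tcp_pos: [0.5304, -0.049, 0.0565]
orientation: [-1.904, -2.499, -0.0]
contact_force: [1.0, 0.0, -1.2]
grip_width: 0.0111
gripper_force: 48.9
```

Emit:
{"name": "apply_moves", "arguments": {
  "rows": [
    [-0.008, 0, 0, 0, 0, 0],
    [-0.016, 0, 0, 0, 0, 0]
  ]
}}

```text
clock: 12.2
tcp_pos: [0.5307, -0.0501, 0.0565]
orientation: [-1.899, -2.498, -0.002]
contact_force: [-2.8, 9.9, 4.1]
grip_width: 0.0116
gripper_force: 49.7
```

Contact with the stop is felt: 10 N back along the slot at about 72 mm from the window. I'll ease off the over-travel.

Emit:
{"name": "apply_moves", "arguments": {
  "rows": [
    [0.01, 0, 0, 0, 0, 0],
    [0.01, 0, 0, 0, 0, 0]
  ]
}}

```text
clock: 12.45
tcp_pos: [0.5306, -0.0496, 0.0565]
orientation: [-1.902, -2.499, -0.001]
contact_force: [-0.8, 4.2, -0.5]
grip_width: 0.0113
gripper_force: 49.0
```

```bash
python3 - <<'E'
from flange import *
o,M=T();t=o["tcp_pos"];print(o["clock"],t,o["contact_force"],o["moment"],np.degrees(np.arctan2(M[1,0],M[0,0])),o["joints"])
w=r.grab_frame("wrist")
for z in(.111,.112,.113): print([np.round(x,4) for x in fl(w,t,M,t[2]-.125+z)[:3]])
E
```

```text
12.45 [ 0.53061696 -0.04958554  0.05648824] [-0.79114879  4.23706417 -0.50779369] [0.93158607 0.26053037 0.02097961] 105.44523446221743 [-0.36667896  0.52352535  0.4382234   2.05364794 -0.36492622  0.63899312
  0.58607468]
[array([ 2.593e+01, -5.000e-03, -5.000e-04]), array([ 2.59018e+01, -5.00000e-03,  0.00000e+00]), array([ 2.50683e+01, -5.50000e-03, -5.00000e-04])]
[array([ 2.59061e+01, -5.00000e-03, -5.00000e-04]), array([ 2.56669e+01, -5.00000e-03,  0.00000e+00]), array([ 2.08252e+01, -4.50000e-03,  0.00000e+00])]
[array([ 2.4657e+01, -4.5000e-03,  0.0000e+00]), array([ 2.43695e+01, -4.50000e-03, -5.00000e-04]), array([ 2.06874e+01, -5.00000e-03, -5.00000e-04])]
```

Emit:
{"name": "apply_moves", "arguments": {
  "rows": [
    [0.001, 0.003, 0, 0, 0, 0.1],
    [0, 0.006, 0, 0, 0, 0.2],
    [-0.001, 0.009, 0, 0, 0, 0.3]
  ]
}}

```text
clock: 12.88
tcp_pos: [0.5337, -0.0498, 0.0567]
orientation: [2.439, 1.979, 0.002]
contact_force: [0.4, 2.2, -1.7]
grip_width: 0.0117
gripper_force: 48.9
```

Emit:
{"name": "apply_moves", "arguments": {
  "rows": [
    [0, 0.003, 0, 0, 0, 0.1],
    [-0.001, 0.006, 0, 0, 0, 0.2],
    [-0.002, 0.009, 0, 0, 0, 0.3],
    [-0.004, 0.012, 0, 0, 0, 0.4]
  ]
}}

```text
clock: 13.38
tcp_pos: [0.5361, -0.0526, 0.0567]
orientation: [2.931, 1.127, 0.001]
contact_force: [0.0, 0.1, -1.9]
grip_width: 0.0115
gripper_force: 48.9
```

Emit:
{"name": "apply_moves", "arguments": {
  "rows": [
    [0, 0.003, 0, 0, 0, 0.1],
    [-0.001, 0.006, 0, 0, 0, 0.2],
    [-0.002, 0.009, 0, 0, 0, 0.3],
    [-0.002, 0.009, 0, 0, 0, 0.3]
  ]
}}

```text
clock: 13.88
tcp_pos: [0.5373, -0.0526, 0.0565]
orientation: [-3.112, -0.425, -0.0]
contact_force: [0.3, 5.3, -1.5]
grip_width: 0.0112
gripper_force: 49.1
```

```bash
python3 -c "
from h import *
o,M=T();print(o['clock'],o['tcp_pos'],o['contact_force'],o['moment'],np.degrees(np.arctan2(M[1,0],M[0,0])))"
```

```text
13.875 [ 0.53727114 -0.05258588  0.05645505] [ 0.34363317  5.27138743 -1.54321979] [ 1.26969703 -0.17200798  0.02569581] 15.535641731060442
```

Emit:
{"name": "apply_moves", "arguments": {
  "rows": [
    [0, -0.004, 0, 0, 0, 0],
    [0, -0.004, 0, 0, 0, 0.03],
    [0, -0.004, 0, 0, 0, 0.05],
    [0, -0.004, 0, 0, 0, 0.05]
  ]
}}

```text
clock: 14.38
tcp_pos: [0.5367, -0.0524, 0.0566]
orientation: [-3.127, -0.298, -0.0]
contact_force: [0.6, 4.9, -0.9]
grip_width: 0.0114
gripper_force: 49.1
```

```bash
python3 -c "
from h import *
o,M=T();print(o['clock'],o['tcp_pos'],o['contact_force'],o['moment'],np.degrees(np.arctan2(M[1,0],M[0,0])))"
```

```text
14.375 [ 0.53672716 -0.05243832  0.05658153] [ 0.55572911  4.93338995 -0.94294097] [ 0.990217   -0.17882855 -0.00124988] 10.903825275655699
```

Emit:
{"name": "apply_moves", "arguments": {
  "rows": [
    [0, -0.003, 0, 0, 0, 0],
    [0, -0.003, 0.004, 0, 0, 0],
    [0, -0.003, 0.008, 0, 0, 0],
    [0, -0.003, 0.008, 0, 0, 0]
  ]
}}

```text
clock: 14.88
tcp_pos: [0.5361, -0.0524, 0.0546]
orientation: [3.127, 0.298, -0.001]
contact_force: [-1.9, 0.8, 1.8]
grip_width: 0.0112
gripper_force: 49.4
```

```bash
python3 -c "
from h import *
o,M=T();print(o['clock'],o['tcp_pos'],o['contact_force'],o['moment'],np.degrees(np.arctan2(M[1,0],M[0,0])))"
```

```text
14.875 [ 0.53614807 -0.05236678  0.05458732] [-1.93169744  0.8302731   1.80104613] [0.13846331 0.29848331 0.04158847] 10.881102830295447
```

Emit:
{"name": "apply_moves", "arguments": {
  "rows": [
    [0, 0, 0, 0, 0, 0],
    [0, 0, 0, 0, 0, 0],
    [0, 0, 0, 0, 0, 0],
    [0, 0, 0, 0, 0, 0],
    [0, 0, 0, 0, 0, 0]
  ],
  "claw": 1
}}

```text
clock: 15.5
tcp_pos: [0.5365, -0.0518, 0.0545]
orientation: [3.127, 0.299, 0.0]
contact_force: [0.5, 0.4, 0.2]
grip_width: 0.0853
gripper_force: 0.0
```

Emit:
{"name": "apply_moves", "arguments": {
  "rows": [
    [0, 0, -0.06, 0, 0, 0],
    [0, 0, -0.16, 0, 0, 0],
    [0, 0, -0.3, 0, 0, 0],
    [0, 0, -0.5, 0, 0, 0],
    [0, 0, -0.6, 0, 0, 0]
  ]
}}

```text
clock: 16.12
tcp_pos: [0.5373, -0.0525, 0.2077]
orientation: [3.127, 0.297, 0.005]
contact_force: [-0.1, -0.3, 0.1]
grip_width: 0.0855
gripper_force: 0.0
```

```bash
python3 - <<'E'
from h import *
o,M=T();print(o["clock"],o["tcp_pos"],o["contact_force"],o["grip_width"])
w=r.grab_frame("wrist");s=r.grab_frame("scene")
A=cv2.resize(w["pixels"][:,:,::-1],(480,300));B=cv2.resize(s["pixels"][150:260,270:410,::-1],(382,300),interpolation=2)
cv2.imwrite("pics/fin.png",np.hstack([A,B])[:,:800])
m=red(w);v,u=np.nonzero(m);print(len(u),u.mean(),v.mean())
E
```

```text
16.125 [ 0.5372845  -0.05250476  0.20774201] [-0.0749674  -0.30015159  0.08513396] 0.08553173350491793
599 323.5108514190317 197.30383973288815
```

View pics/fin.png

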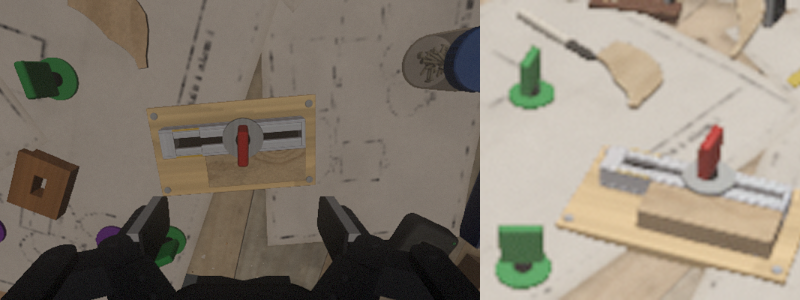

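The picture shows the stud standing at (242,140) with its handle across the slot and its flange flat on the rail, over the workpiece's edge. The stand at (43,183) is empty, the jar hasn't moved, and the gripper is clear.

```bash
python3 -c "
from bench import r
print(r.hand_in())"
```

```text
the job is handed in; nothing more can be done
None
```

The red stud's head met the stop about 72 mm from the window; I turned it clockwise about 94°, let go and handed the job in at about 16 s, with the flange resting on the rail over the workpiece edge; I did not tug on it to test the lock.

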